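# Press a shape plate onto its plywood block and hold

## Task

Bond the oblong white plate with the self-adhesive underside to the plywood block on the sprung pressing stand: lay it on the block with its edges flush all round, then push it down against the spring until the block's top is level with the tops of the two aluminium gauge posts beside it, about halfway down, never driving the bed to its bottom stop. Keep it pressed there for three seconds and finish with the hand still pressing it at that level; do not let go at the end. Leave the square and round plates, the frog, the toy hammer and the wooden ring where they are.

Things in the scene. Friction and masses are not known exactly. Their poses are not given: they have to be found in the camera images.
- rect_plate: the oblong opal-white acrylic plate to be bonded, 80 (x) by 50 (y) by 6 mm, 35 to 70 g, lying flat, with an upright beech grip block in the middle of its top, 30 mm long (along the body's x), 14 mm thick (along y) and 30 mm tall, top 36 mm above the underside; origin: centre of the underside, z up. The adhesive is imagined: it does not stick. Half a turn makes no difference
- block_top (a point): centre of the top face of the plywood block on the sprung bed of the pressing stand; z up. The block is 80 mm (x) by 50 mm (y), the same outline as the oblong plate, 22 mm high. At rest this face is 85 mm above the table; it sinks straight down with the bed
- press: the pressing stand, fixed to the table: aluminium foot 180 (x) by 110 (y) by 14 mm with a central guide for the bed. Beyond each short end of the block, 8 mm clear of it, stands a gauge post 12 (x) by 30 (y) mm, its top 77 mm above the table, 8 mm below the resting block top. Origin: centre of the underside, z up, x along the block's length
- press_bed (a joint): downward travel of the sprung bed with the block, in m: 0 at rest (up), 0.008 when the block's top is level with the gauge posts, 0.016 at the bottom stop. It starts to move at about 2.5 N of downward push and needs 1 N more per mm: about 10 N at 8 mm, 18 N at the stop; it springs back when released
- square_plate: bystander: opal-white acrylic plate 56 by 56 mm, 6 mm thick, lying flat, with an upright beech grip block in the middle of its top, 30 mm long (along the body's x), 14 mm thick (along y) and 30 mm tall, top 36 mm above the underside; origin: centre of the underside, z up
- disc_plate: bystander: round opal-white acrylic plate, 62 mm diameter, 6 mm thick, lying flat, with an upright beech grip block in the middle of its top, 30 mm long (along the body's x), 14 mm thick (along y) and 30 mm tall, top 36 mm above the underside; origin: centre of the underside, z up
- frog: bystander: glazed ceramic frog about 80 mm long, 76 mm wide, 62 mm tall; origin: centre of its underside
- hammer: bystander: chunky wooden toy hammer lying down, 180 mm long and 44 mm high, handle along its -x, head (80 mm along y) centred 60 mm along +x; origin: on the table under the handle's axis
- toy_ring: bystander: flat wooden ring, 64 mm outside diameter, 20 mm high; origin: centre of its underside
Not all that is in view belongs to the job. What is shaped like the rect_plate but orange, purple or turquoise is not meant.

How it is judged:
By the outcome, as a careful person would: the job done as asked, in the order asked, and still so for the second after the job is handed in, while the arm keeps its last pose, push and grip.
It also fails if it takes over 51 s, if anything falls off the work surface, if the arm or the gripper's body presses on something with over 40 N, if the wrist force passes 120 N, or if a joint passes its speed limit or range.

## Robot

A 7-joint arm with a two-finger parallel gripper is mounted at the origin on the work surface. World frame = base frame: x ahead of the robot, y to its left, z up, the work surface at z = 0. Lengths are in m, angles in rad, forces in N, time in s.
With the tool pointing down it reaches from about 0.425 to 0.975 m from the base axis. Payload 16.7 kg.
Tool frame: the origin (TCP) lies midway between the tips of the shut fingers; the grasp point (between the pads) lies 19 mm behind it; z points along the fingers, y is the direction in which the jaws open and shut (so a half turn about z gives the same grasp; the last joint's range is limited). The gripper opens to 85 mm and grips with 20 to 120 N. Pads are 22 mm wide; open, the fingers measure 114 mm over their backs; the gripper's body (76 mm by 85 mm) begins 54 mm behind the grasp point. The pads swing forward as they close: fully open they stand 13 mm farther back than shut.
Start: joints at [-1.48, 0.426, 0.074, 1.606, -0.034, 1.111, -0.067], TCP at [0.161, 0.655, 0.231] pointing down, gripper open.
Joint ranges: [-2.85, 2.85], [-0.5, 2.14], [-1.23, 1.37], [0.21, 2.46], [-1.02, 4.16], [0.16, 2.05], [-2.73, 2.73]. Speed limits (rad/s): [1.89, 1.89, 2.39, 2.39, 3.01, 3.01, 3.01].

## Interface

Orientations are given as a rotation vector (axis times angle).
In Python, from bench import read_state, read_camera, sign_off, find_in gives the robot as it stands.
- The arm moves only by the tool drive_tool, never from a script. Its argument "plan" is a list of rows, each an object with "offset": the shift along the world's x, y, z in m, a list of three; "yaw": the turn about the world's z in degrees; "fingers": the closure in counts, from 0 (fully open) to 255 (shut). A call has 1 to 8 rows; each row shifts and turns the pose as measured when the row begins; what a row does not reach is not made up. A row lasts 1/10 s, in which the tool goes at most 50 mm and 8.59 degrees, less where a joint would pass 70% of its speed; a pose out of reach is approached as far as the arm can. A call with a gripper value outside its range is refused whole. The fingers move at their own pace and stop on an object; "force" is the grip in N (left out, the last holds). Time passes only in rows, so rows that do not move let the fingers close. It gives the time, the measured TCP pose, the force and the opening at its end, in the units of the state.
- read_state(): the state, without advancing time (a new reading comes with each control period).
- read_camera(name): name is "side" or "top"; returns a dict with "frame" (400x640x3 uint8, red, green, blue), "fov_y" (degrees; the focal length in pixels is half the picture's height over the tangent of half this angle, whatever the lens; pixels are square), "cx", "cy" (the principal point, pixels), "R" (3x3) and "t" (3): a world point X has camera coordinates R X + t. Camera axes: x right, y down, z forward; pixel columns grow to the right and rows downward; lengths in m; the calibration is good to about 2 mm. A picture is of the moment at which its call begins. There is no depth.
- sign_off(): hands the job in, once; it reports no verdict.
Trained networks look in a picture, given as the dict that the camera call returned (one of the last four; its "shot" number tells which), for a name from the list of things; names that differ only in an ending like _2 or _b are one class to them, and where a whole thing is asked for, a point or a joint stands for the part that bears it (a point fixed in the world has none). Each returns a list of dicts, best first, with "conf" (0 to 1); they miss things now and then, are a little off and sometimes report something else, mostly with a low value. They report only what shows in the picture. A call takes as long as a camera call. They do not tell look-alikes from the thing itself.
- find_in(picture, label): "position" ([column, row] as shares, 0 to 1, of the picture: columns of its width, rows of its height, amid what is visible of it).
The state is a dict: "time": time; "qpos": joint angles; "joint_vel": joint speeds; "tau": joint torques, N m; "position": TCP position; "ee_rot": TCP orientation; "wrist_force": force on the tool from outside, world axes, zero at the start; "torque": the same for the moment, N m; "width": opening from 0.0 (shut) to 1.0 (fully open).
Only numpy, scipy, OpenCV 4.12 (cv2) and the standard library are available. Lean on these libraries where they do the work, as an engineer would, in place of code of your own. Each camera call takes 0.05 s, during which the arm holds its last target. There are 200 camera calls.

## Working session

There is one attempt and no reset: what is moved stays moved. The work goes in short steps, Python scripts to look and compute and a tool call to move; the robot and the scene stay as the last step left them, time stands still between calls to the robot, and variables do not carry over. Pictures are saved under pics/ and viewed, about 8 in all and at most 12, crops included, and the job is handed in when it is done.

Besides the shell and the picture viewer there is one more tool, called after ">>>" as name(argument=value, ...), one argument or row to a line, values as JSON. drive_tool: Moves the arm, as the interface text tells. Its arguments: {"type":"object","properties":{"plan":{"type":"array"},"force":{"type":"number"}},"required":["plan"]}

```bash
mkdir -p pics; cat > h.py <<'E'
import numpy as np, cv2
from bench import *
def snap(name,fn=None):
    p=read_camera(name)
    if fn: cv2.imwrite('pics/'+fn+'.png',cv2.cvtColor(p['frame'],cv2.COLOR_RGB2BGR))
    return p
def f(p): return 200/np.tan(np.radians(p['fov_y'])/2)
def proj(p,X):
    c=np.atleast_2d(X)@np.array(p['R']).T+np.array(p['t']); return c[:,:2]/c[:,2:]*f(p)+[p['cx'],p['cy']]
def ray(p,u,z):
    R=np.array(p['R']);C=-R.T@np.array(p['t'])
    d=R.T@np.array([(u[0]-p['cx'])/f(p),(u[1]-p['cy'])/f(p),1]); return C+d*(z-C[2])/d[2]
E
python3 - <<'E'
from h import *
for n in('top','side'):
    p=snap(n,n+'1'); print(n,p['fov_y'],p['cx'],p['cy'],np.round(p['R'],3).tolist(),np.round(p['t'],3), [k for k in p])
    for l,z in(('rect_plate',.01),('block_top',.085),('press',.05),('square_plate',.01),('disc_plate',.01)):
        for d in find_in(p,l)[:4]:
            u=np.array(d['position'])*[640,400]; print(l,round(d['conf'],2),u.round(),ray(p,u,z).round(3))
s=read_state(); print(s['time'],s['position'],s['ee_rot'],s['width'])
E
```

```text
top 54.95207116092 317.5378397418524 200.49059549850142 [[-0.039, -0.999, -0.001], [-0.973, 0.038, -0.226], [0.226, -0.008, -0.974]] [-0.019  0.545  1.235] ['frame', 'fov_y', 'cx', 'cy', 'R', 't', 'shot']
rect_plate 0.83 [287. 195.] [0.581 0.064 0.01 ]
rect_plate 0.59 [288. 234.] [0.442 0.065 0.01 ]
rect_plate 0.59 [270. 270.] [0.321 0.129 0.01 ]
rect_plate 0.56 [203. 265.] [0.346 0.354 0.01 ]
block_top 0.76 [352. 199.] [ 0.538 -0.154  0.085]
press 0.86 [350. 201.] [ 0.541 -0.15   0.05 ]
square_plate 0.56 [233. 232.] [0.455 0.255 0.01 ]
disc_plate 0.79 [259. 194.] [0.586 0.165 0.01 ]
side 53.066281776405184 318.70196987582574 199.94236839711095 [[0.883, -0.469, 0.007], [-0.296, -0.569, -0.767], [0.364, 0.675, -0.641]] [-0.492  0.199  0.897] ['frame', 'fov_y', 'cx', 'cy', 'R', 't', 'shot']
rect_plate 0.86 [321. 196.] [0.591 0.048 0.01 ]
rect_plate 0.76 [222. 208.] [0.326 0.13  0.01 ]
rect_plate 0.72 [274. 208.] [0.452 0.062 0.01 ]
rect_plate 0.6 [253. 252.] [ 0.343 -0.063  0.01 ]
block_top 0.6 [349. 229.] [ 0.546 -0.167  0.085]
press 0.88 [348. 245.] [ 0.538 -0.184  0.05 ]
press 0.66 [348. 230.] [ 0.564 -0.141  0.05 ]
square_plate 0.81 [250. 169.] [0.458 0.265 0.01 ]
disc_plate 0.66 [304. 173.] [0.595 0.168 0.01 ]
0.6 [0.16099211 0.65549274 0.23132278] [-3.77486935e-01 -3.11879399e+00  1.21308934e-05] 1.0021082577095304
```

View pics/top1.png

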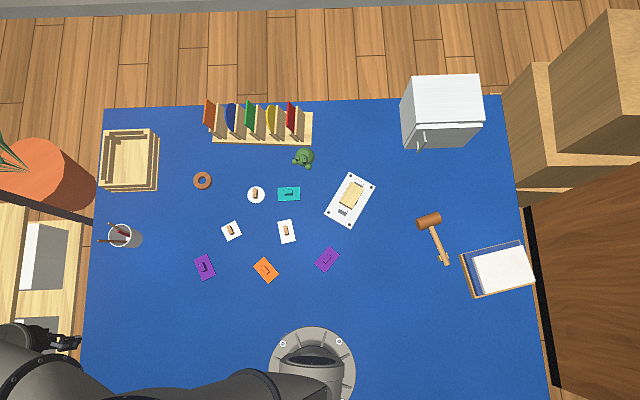

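View pics/side1.png

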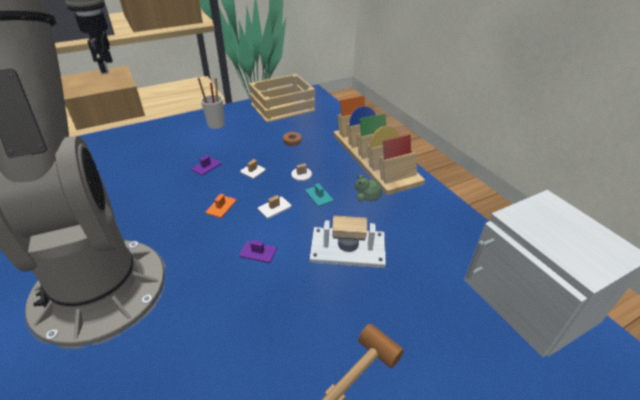

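Candidates in the top picture: white oblong (287,231), white square (231,231), white disc (256,195), purple (205,266) and (327,259), orange (265,270), turquoise (289,194). By the description I choose the white oblong at (287,231), which is (274,206) in side. Next I check it in a close crop.

```bash
python3 - <<'E'
from h import *
p=snap('top');q=snap('side')
def crop(p,c,w,h,s): 
    return cv2.cvtColor(cv2.resize(p['frame'][c[1]-h:c[1]+h,c[0]-w:c[0]+w],None,fx=s,fy=s,interpolation=cv2.INTER_CUBIC),cv2.COLOR_RGB2BGR)
a=[crop(p,(287,231),25,25,8),crop(p,(350,200),35,35,400/70),crop(q,(274,206),25,25,8),crop(q,(348,240),45,35,400/70)]
a=[cv2.resize(x,(400,300)) if 0 else cv2.resize(x,(int(x.shape[1]*.75),300)) for x in a]
r1=np.hstack(a[:2]);r2=np.hstack(a[2:]);W=max(r1.shape[1],r2.shape[1])
r=[cv2.copyMakeBorder(x,0,0,0,W-x.shape[1],0) for x in(r1,r2)]
cv2.imwrite('pics/crop1.png',np.vstack(r))
for n,P,cs in(('top',p,((287,231),(350,200))),('side',q,((274,206),(348,240)))):
    for c in cs:
        print(n,c,P['frame'][c[1],c[0]-12:c[0]+13:4].tolist())
    hsv=cv2.cvtColor(P['frame'],cv2.COLOR_RGB2HSV)
    m=((hsv[...,0]<100)|(hsv[...,1]<90)).astype(np.uint8)
    k,lab=cv2.connectedComponents(m)
    c=cs[0]; w=lab[c[1]-3:c[1]+4,c[0]-3:c[0]+4]; L=np.bincount(w[w>0]).argmax()
    ys,xs=np.where(lab==L); print('n',len(xs))
    pts=np.array([ray(P,(x,y),.004)[:2] for x,y in zip(xs,ys)],np.float32)*1000
    print('rect_plate',cv2.minAreaRect(pts))
E
```

```text
top (287, 231) [[63, 108, 178], [255, 255, 255], [255, 255, 255], [218, 174, 119], [252, 250, 247], [52, 103, 177], [68, 114, 185]]
top (350, 200) [[247, 251, 253], [241, 219, 158], [241, 218, 161], [245, 225, 166], [244, 223, 163], [247, 253, 255], [242, 243, 242]]
n 341
rect_plate ((454.00140380859375, 72.54548645019531), (80.59454345703125, 50.541019439697266), 10.245030403137207)
side (274, 206) [[228, 227, 229], [240, 238, 237], [108, 97, 79], [104, 92, 75], [199, 194, 189], [239, 237, 235], [236, 234, 233]]
side (348, 240) [[207, 213, 219], [85, 93, 103], [91, 98, 104], [87, 93, 101], [86, 92, 98], [78, 83, 94], [149, 155, 159]]
n 462
rect_plate ((456.177978515625, 80.79132080078125), (84.64850616455078, 71.231689453125), 10.85827922821045)
```

View pics/crop1.png

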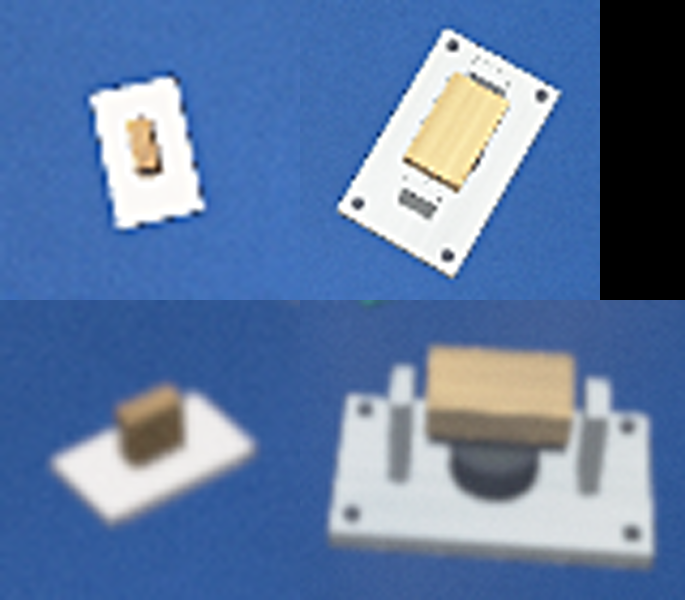

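The crop confirms the white oblong plate with its beech grip, 80 x 50 mm on measuring. The stand shows a plywood block between two posts. Next I fit the poses of the plate and stand in both cameras by silhouette.

```bash
cat >> h.py <<'E'
from scipy.optimize import minimize
def box(pose,cx,sx,sy,z0,z1):
    x,y,a=pose; c,s=np.cos(a),np.sin(a); o=[]
    for i in(-.5,.5):
        for j in(-.5,.5):
            for z in(z0,z1):
                u,v=cx+i*sx,j*sy; o.append([x+c*u-s*v,y+s*u+c*v,z])
    return np.array(o)
def draw(p,boxes,S=8):
    roi=p['roi']; im=np.zeros(((roi[3]-roi[1])*S,(roi[2]-roi[0])*S),np.float32)
    for b in boxes:
        h=cv2.convexHull(((proj(p,b)-roi[:2]+.5)*S*16-8).astype(np.float32)).round().astype(np.int32)
        cv2.fillConvexPoly(im,h,1,shift=4)
    return cv2.resize(im,None,fx=1/S,fy=1/S,interpolation=cv2.INTER_AREA)
def fit(views,mk,x0):
    def c(v):
        pose=np.array(x0)+np.array(v)*[.01,.01,.1]
        return sum(np.abs(draw(p,mk(pose))-p['m']).sum() for p in views)
    best=None
    for i in range(3):
        r=minimize(c,[0,0,0] if best is None else best.x,method='Nelder-Mead',options=dict(initial_simplex=(np.zeros(3) if best is None else best.x)+np.array([[0,0,0],[1,.2,0],[-.2,1,.3],[.1,-.3,1]])*(1 if i==0 else .3),xatol=1e-3,fatol=1e-3,maxiter=300))
        best=r
    return np.array(x0)+r.x*[.01,.01,.1],r.fun
def soft(p,u,r,fn):
    u=np.round(u).astype(int); p['roi']=(u[0]-r,u[1]-r,u[0]+r,u[1]+r)
    p['m']=fn(p['frame'][u[1]-r:u[1]+r,u[0]-r:u[0]+r].astype(np.float32)); return p
def notblue(F):  # share of non-mat colour, by blue minus red
    d=F[...,2]-F[...,0]; b=np.median(d[:4]); return np.clip(1-(d-5)/(b-5),0,1)
E
python3 - <<'E'
from h import *
p=snap('top');q=snap('side')
plate=lambda P:[box(P,0,.08,.05,0,.006),box(P,0,.03,.014,.006,.036)]
press=lambda P:[box(P,0,.18,.11,0,.014),box(P,0,.08,.05,.063,.085),box(P,.054,.012,.03,.014,.077),box(P,-.054,.012,.03,.014,.077)]
blk=lambda P:[box(P,0,.08,.05,.063,.085)]
def yel(F):
    d=F[...,0]-F[...,2]; return np.clip((d-5)/60,0,1)
for nm,mk,x0,r in(('plate',plate,(.454,.0725,.18),24),('press',press,(.54,-.155,-.5),38)):
    vs=[soft(dict(v),proj(v,[x0[0],x0[1],.03])[0],r,notblue) for v in(p,q)]
    for v in (vs[:1],vs[1:],vs): P,c=fit(v,mk,x0); print(nm,P[:2].round(4),np.degrees(P[2]).round(2),round(c,1),sum(a['m'].sum() for a in v).round())
v=soft(dict(p),proj(p,[.54,-.155,.075])[0],24,yel);
P,c=fit([v],blk,(.54,-.155,-.5));print('block',P[:2].round(4),np.degrees(P[2]).round(2),c)
E
```

```text
plate [0.4538 0.0725] 10.76 31.6 363.0
plate [0.4569 0.0747] 9.96 69.8 503.0
plate [0.4555 0.0732] 10.52 122.6 866.0
press [ 0.5544 -0.1528] -32.98 90.5 1648.0
press [ 0.558  -0.1511] -33.07 257.6 2935.0
press [ 0.556  -0.1521] -32.91 421.8 4583.0
block [ 0.5554 -0.1531] -33.09 23.22083282470703
```

>>> drive_tool(
  plan=[
    {"offset": [0.03,-0.035,0],"yaw": 2,"fingers": 0},
    {"offset": [0.03,-0.035,0],"yaw": 2,"fingers": 0},
    {"offset": [0.03,-0.035,0],"yaw": 2,"fingers": 0},
    {"offset": [0.025,-0.04,0],"yaw": 2,"fingers": 0},
    {"offset": [0.025,-0.04,0],"yaw": 2,"fingers": 0},
    {"offset": [0.02,-0.04,0],"yaw": 2,"fingers": 0},
    {"offset": [0.02,-0.04,0],"yaw": 2,"fingers": 0},
    {"offset": [0.02,-0.04,0],"yaw": 2,"fingers": 0},
  ],
  force=60,
)

```text
time: 1.6
position: [0.3614, 0.3436, 0.2307]
ee_rot: [0.092, -3.139, -0.004]
wrist_force: [1.7, 0.7, 0.4]
width: 1.001
```

>>> drive_tool(
  plan=[
    {"offset": [0.013,-0.04,0],"yaw": 1,"fingers": 0},
    {"offset": [0.013,-0.04,0],"yaw": 1,"fingers": 0},
    {"offset": [0.013,-0.04,0],"yaw": 1,"fingers": 0},
    {"offset": [0.013,-0.04,0],"yaw": 1,"fingers": 0},
    {"offset": [0.013,-0.04,-0.02],"yaw": 1,"fingers": 0},
    {"offset": [0.013,-0.04,-0.03],"yaw": 1,"fingers": 0},
    {"offset": [0.012,-0.028,-0.03],"yaw": 1,"fingers": 0},
    {"offset": [0,0,-0.02],"yaw": 0,"fingers": 0},
  ],
)

```text
time: 2.4
position: [0.4574, 0.0611, 0.1344]
ee_rot: [-0.281, 3.117, 0.013]
wrist_force: [0.5, 0.4, -0.2]
width: 1.001
```

```bash
cat >> h.py <<'E'
def st():
    s=read_state(); from scipy.spatial.transform import Rotation as Ro
    R=Ro.from_rotvec(s['ee_rot']).as_matrix(); print('t',s['time'],'pos',np.round(s['position'],4),'jaw',round(np.degrees(np.arctan2(R[1,1],R[0,1])),2),'tilt z',R[:,2].round(4),'F',np.round(s['wrist_force'],1),'w',round(s['width'],3),'q',np.round(s['qpos'],2)); return s
E
python3 -c "
from h import *
st()"
```

```text
t 2.4 pos [0.4574 0.0611 0.1344] jaw 100.3 tilt z [ 0.0108  0.0096 -0.9999] F [ 0.5  0.4 -0.2] w 1.001 q [-0.64  0.2   0.41  2.19 -0.13  0.75  1.62]
```

>>> drive_tool(
  plan=[
    {"offset": [-0.003,0.012,-0.02],"yaw": 0.4,"fingers": 0},
    {"offset": [0,0,-0.03],"yaw": 0,"fingers": 0},
    {"offset": [0,0,-0.02],"yaw": 0,"fingers": 0},
    {"offset": [0,0,0],"yaw": 0,"fingers": 0},
  ],
)

```text
time: 2.8
position: [0.4541, 0.0713, 0.0605]
ee_rot: [-0.286, 3.118, 0.012]
wrist_force: [0.3, 0.2, 0.1]
width: 1.0
```

```bash
python3 -c "
from h import *
st()"
```

```text
t 2.8 pos [0.4541 0.0713 0.0605] jaw 100.49 tilt z [ 0.0099  0.0085 -0.9999] F [0.3 0.2 0.1] w 1.0 q [-0.6   0.34  0.36  2.24 -0.23  0.58  1.69]
```

>>> drive_tool(
  plan=[
    {"offset": [0,0.001,-0.025],"yaw": 0.2,"fingers": 0},
    {"offset": [0,0,-0.018],"yaw": 0,"fingers": 0},
    {"offset": [0,0,-0.006],"yaw": 0,"fingers": 0},
    {"offset": [0,0,0],"yaw": 0,"fingers": 0},
  ],
)

```text
time: 3.2
position: [0.4563, 0.073, 0.0134]
ee_rot: [-0.291, 3.114, 0.014]
wrist_force: [-0.6, 0.6, -0.5]
width: 1.001
```

```bash
python3 -c "
from h import *
st()"
```

```text
t 3.2 pos [0.4563 0.073  0.0134] jaw 100.7 tilt z [ 0.0132  0.0101 -0.9999] F [-0.6  0.6 -0.5] w 1.001 q [-0.55  0.44  0.3   2.26 -0.3   0.47  1.75]
```

>>> drive_tool(
  plan=[
    {"offset": [-0.001,0,-0.003],"yaw": 0,"fingers": 100},
    {"offset": [0,0,0],"yaw": 0,"fingers": 255},
    {"offset": [0,0,0],"yaw": 0,"fingers": 255},
    {"offset": [0,0,0],"yaw": 0,"fingers": 255},
    {"offset": [0,0,0],"yaw": 0,"fingers": 255},
    {"offset": [0,0,0],"yaw": 0,"fingers": 255},
    {"offset": [0,0,0],"yaw": 0,"fingers": 255},
    {"offset": [0,0,0],"yaw": 0,"fingers": 255},
  ],
  force=60,
)

```text
time: 4.0
position: [0.4574, 0.0738, 0.0141]
ee_rot: [-0.291, 3.109, 0.017]
wrist_force: [-0.5, 0.5, 0.2]
width: 0.15
```

```bash
python3 -c "
from h import *
st()"
```

```text
t 4.0 pos [0.4574 0.0738 0.0141] jaw 100.7 tilt z [ 0.018   0.0125 -0.9998] F [-0.5  0.5  0.2] w 0.15 q [-0.55  0.43  0.3   2.26 -0.3   0.46  1.75]
```

>>> drive_tool(
  plan=[
    {"offset": [0,0,0.02],"yaw": 0,"fingers": 255},
    {"offset": [0,0,0.04],"yaw": 0,"fingers": 255},
    {"offset": [0,0,0.04],"yaw": 0,"fingers": 255},
    {"offset": [0,0,0.03],"yaw": 0,"fingers": 255},
  ],
)

```text
time: 4.4
position: [0.454, 0.0721, 0.1443]
ee_rot: [-0.29, 3.118, 0.011]
wrist_force: [0.4, 1.7, -0.1]
width: 0.15
```

```bash
python3 -c "
from h import *
st()"
```

```text
t 4.4 pos [0.454  0.0721 0.1443] jaw 100.65 tilt z [ 0.0095  0.0078 -0.9999] F [ 0.4  1.7 -0.1] w 0.15 q [-0.68  0.19  0.43  2.19 -0.12  0.78  1.59]
```

>>> drive_tool(
  plan=[
    {"offset": [0.008,-0.016,0],"yaw": -3,"fingers": 255},
    {"offset": [0.014,-0.032,0],"yaw": -6,"fingers": 255},
    {"offset": [0.014,-0.032,0],"yaw": -6,"fingers": 255},
    {"offset": [0.014,-0.032,0],"yaw": -6,"fingers": 255},
    {"offset": [0.014,-0.032,0],"yaw": -6,"fingers": 255},
    {"offset": [0.014,-0.032,0],"yaw": -6,"fingers": 255},
    {"offset": [0.014,-0.03,0],"yaw": -6,"fingers": 255},
    {"offset": [0.008,-0.016,0],"yaw": -4,"fingers": 255},
  ],
)

```text
time: 5.2
position: [0.5571, -0.1582, 0.1458]
ee_rot: [0.912, 2.986, 0.004]
wrist_force: [-0.3, -0.3, -0.2]
width: 0.149
```

>>> drive_tool(
  plan=[
    {"offset": [0,0,-0.005],"yaw": 0,"fingers": 255},
    {"offset": [0,0,0],"yaw": 0,"fingers": 255},
  ],
)

```text
time: 5.4
position: [0.5567, -0.1608, 0.139]
ee_rot: [0.921, 2.985, 0.001]
wrist_force: [-0.5, 0.0, -0.9]
width: 0.149
```

```bash
python3 - <<'E'
from h import *
st(); p=snap('top');q=snap('side')
def crop(p,c,w,h,s): 
    return cv2.cvtColor(cv2.resize(p['frame'][c[1]-h:c[1]+h,c[0]-w:c[0]+w],None,fx=s,fy=s,interpolation=cv2.INTER_CUBIC),cv2.COLOR_RGB2BGR)
cv2.imwrite('pics/c2.png',np.hstack([crop(p,(350,195),40,45,5),crop(q,(345,215),40,45,5)]))
E
```

```text
t 5.4 pos [ 0.5567 -0.1608  0.139 ] jaw 55.72 tilt z [ 0.0168 -0.0048 -0.9998] F [-0.5  0.  -0.9] w 0.149 q [-0.34  0.43  0.65  1.95 -0.34  0.85  1.46]
```

View pics/c2.png

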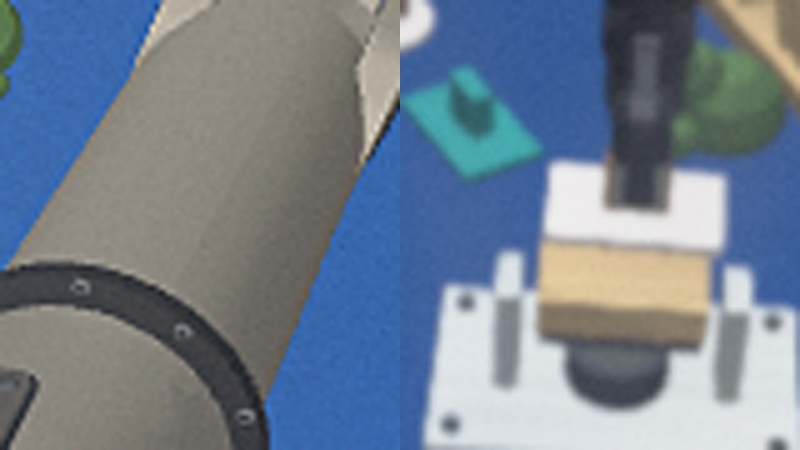

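```bash
cat >> h.py <<'E'
def white(F): return np.clip((np.minimum(F[...,0],F[...,2])-120)/90,0,1)
def yel(F): return np.clip((F[...,0]-F[...,2]-5)/25,0,1)
def fitw(p,pose,z,x0,fn=white,sz=(.08,.05),zt=None,dark=True):
    r=26; p=soft(dict(p),proj(p,[x0[0],x0[1],z])[0],r,fn); a=p['roi']; F=p['frame'][a[1]:a[3],a[0]:a[2]].astype(np.float32)
    w=np.ones(F.shape[:2],np.float32)
    if dark:  # ignore hand and grip block
        hand=(F.max(2)<110)|((F[...,0]-F[...,2]>8)&(np.arange(2*r)[:,None]<r-0))
        w=1-cv2.dilate(hand.astype(np.uint8),np.ones((3,3)))
    mk=lambda P:[box(P,0,sz[0],sz[1],z-(zt or 0),z)]
    c=lambda v:(w*np.abs(draw(p,mk(np.array(x0)+np.array(v)*[.01,.01,.1]))-p['m'])).sum()
    b=np.zeros(3)
    for s in(1,.5,.2): b=minimize(c,b,method='Nelder-Mead',options=dict(initial_simplex=b+np.array([[0,0,0],[1,.2,0],[-.2,1,.3],[.1,-.3,1]])*s,xatol=1e-3,fatol=1e-3)).x
    P=np.array(x0)+b*[.01,.01,.1]; return P[:2].round(4),np.degrees(P[2]).round(2),round(float(c(b)),1)
E
python3 - <<'E'
from h import *
q=snap('side'); q0=dict(q); q0['frame']=cv2.cvtColor(cv2.imread('pics/side1.png'),cv2.COLOR_BGR2RGB)
s=read_state();z=s['position'][2]-.0141
print('table plate side',fitw(q0,0,.006,(.456,.074,.18),zt=.006,dark=True))
print('block side',fitw(q0,0,.085,(.556,-.152,-.575),yel,zt=.022,dark=False))
for zz in(z+.006,): print('held',fitw(q,0,zz,(s['position'][0],s['position'][1],-.6),zt=.006))
E
```

```text
table plate side (array([0.4574, 0.0771]), np.float64(11.43), 28.8)
block side (array([ 0.5578, -0.1513]), np.float64(-32.72), 73.8)
held (array([ 0.5564, -0.1583]), np.float64(-34.28), 311.7)
```

>>> drive_tool(
  plan=[
    {"offset": [0.002,0.007,-0.01],"yaw": 1.3,"fingers": 255},
    {"offset": [0,0,-0.015],"yaw": 0,"fingers": 255},
    {"offset": [0,0,-0.005],"yaw": 0,"fingers": 255},
    {"offset": [0,0,0],"yaw": 0,"fingers": 255},
  ],
)

```text
time: 5.95
position: [0.5591, -0.1489, 0.1075]
ee_rot: [0.873, 2.999, 0.006]
wrist_force: [-0.2, 1.0, 0.3]
width: 0.151
```

```bash
python3 - <<'E'
from h import *
s=st(); q=snap('side');z=s['position'][2]-.0141
print('held',fitw(q,0,z+.006,(s['position'][0],s['position'][1],-.58),zt=.006))
v=q['frame'][175:245,310:390]
im=cv2.cvtColor(cv2.resize(v,None,fx=8,fy=8,interpolation=cv2.INTER_CUBIC),cv2.COLOR_RGB2BGR)
for P,z0,col in(((.5578,-.1513,np.radians(-32.9)),.085,(0,0,255)),):
    c=proj(q,box(P,0,.08,.05,z0,z0))[::2][[0,1,3,2]]
    cv2.polylines(im,[np.int32((c-[310,175]+.5)*8)],True,col,1)
cv2.imwrite('pics/c3.png',im)
E
```

```text
t 5.95 pos [ 0.5591 -0.1489  0.1075] jaw 57.55 tilt z [ 0.0187 -0.0018 -0.9998] F [-0.2  1.   0.3] w 0.151 q [-0.32  0.47  0.61  1.97 -0.37  0.79  1.5 ]
held (array([ 0.5587, -0.1467]), np.float64(-32.07), 338.3)
```

View pics/c3.png

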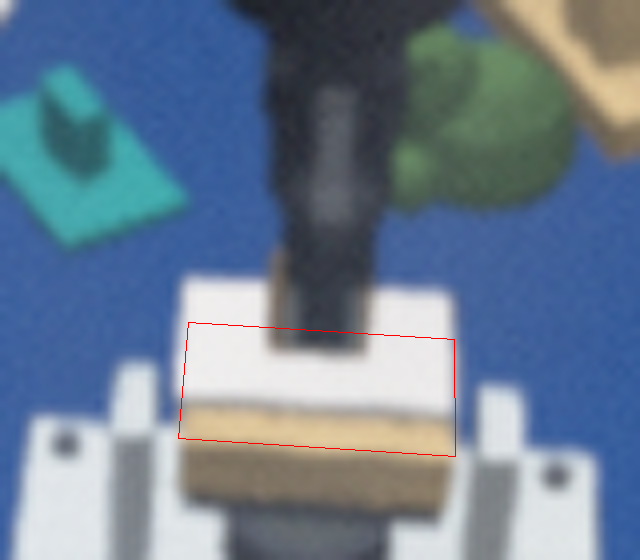

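>>> drive_tool(
  plan=[
    {"offset": [-0.0005,-0.004,-0.003],"yaw": -0.6,"fingers": 255},
    {"offset": [0,0,0],"yaw": 0,"fingers": 255},
    {"offset": [0,0,0],"yaw": 0,"fingers": 255},
  ],
)

```text
time: 6.3
position: [0.5588, -0.1539, 0.1049]
ee_rot: [0.891, 2.993, 0.005]
wrist_force: [-0.3, 0.0, 0.0]
width: 0.145
```

```bash
python3 - <<'E'
from h import *
s=st(); q=snap('side');s=st(); z=s['position'][2]-.0141
print('held',fitw(q,0,z+.006,(s['position'][0],s['position'][1],-.58),zt=.006), s['joint_vel'])
E
```

```text
t 6.3 pos [ 0.5588 -0.1539  0.1049] jaw 56.84 tilt z [ 0.0193 -0.0023 -0.9998] F [-0.3  0.   0. ] w 0.145 q [-0.32  0.47  0.61  1.97 -0.38  0.79  1.5 ]
t 6.35 pos [ 0.5588 -0.1539  0.1049] jaw 56.84 tilt z [ 0.0193 -0.0024 -0.9998] F [ 0.9  0.3 -0.8] w 0.15 q [-0.32  0.47  0.61  1.97 -0.38  0.79  1.5 ]
held (array([ 0.5579, -0.1519]), np.float64(-33.3), 356.1) [-1.74872909e-03 -2.08478843e-03 -2.68914714e-03 -7.04678644e-04
  2.56566674e-03 -5.91453407e-04 -4.85334339e-05]
```

>>> drive_tool(
  plan=[
    {"offset": [0,0,-0.003],"yaw": 0.2,"fingers": 255},
    {"offset": [0,0,-0.0015],"yaw": 0,"fingers": 255},
    {"offset": [0,0,0],"yaw": 0,"fingers": 255},
  ],
)

```text
time: 6.65
position: [0.559, -0.154, 0.1004]
ee_rot: [0.885, 2.993, 0.005]
wrist_force: [0.1, -0.3, -0.5]
width: 0.15
```

```bash
python3 - <<'E'
from h import *
q=snap('side');s=st(); z=s['position'][2]-.0141
print('held',fitw(q,0,z+.006,(s['position'][0],s['position'][1],-.58),zt=.006))
v=q['frame'][175:245,310:390]
cv2.imwrite('pics/c4.png',cv2.cvtColor(cv2.resize(v,None,fx=8,fy=8,interpolation=cv2.INTER_CUBIC),cv2.COLOR_RGB2BGR))
E
```

```text
t 6.7 pos [ 0.559  -0.154   0.1005] jaw 57.05 tilt z [ 0.0202 -0.0023 -0.9998] F [-0.1  0.3 -0.6] w 0.149 q [-0.31  0.48  0.6   1.98 -0.39  0.78  1.51]
held (array([ 0.5584, -0.1515]), np.float64(-32.93), 359.7)
```

View pics/c4.png

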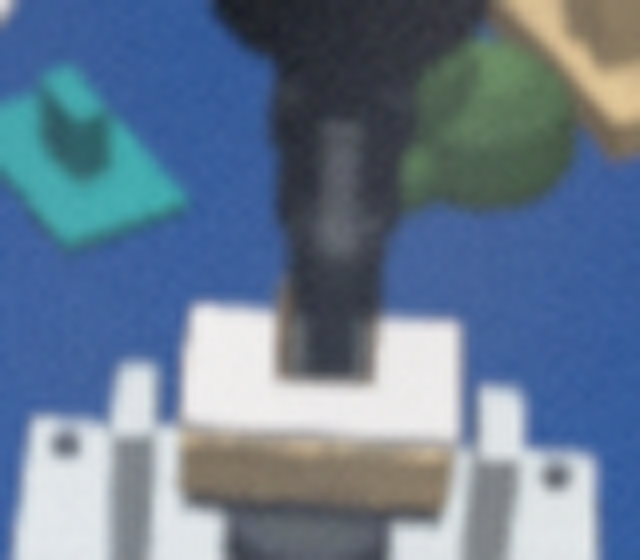

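>>> drive_tool(
  plan=[
    {"offset": [-0.0006,0.0003,-0.0008],"yaw": 0,"fingers": 255},
    {"offset": [0,0,-0.0005],"yaw": 0,"fingers": 255},
    {"offset": [0,0,0],"yaw": 0,"fingers": 255},
  ],
)

```text
time: 7.0
position: [0.5584, -0.1536, 0.0992]
ee_rot: [0.885, 2.993, 0.006]
wrist_force: [-0.5, -0.7, -0.7]
width: 0.156
```

```bash
python3 - <<'E'
from h import *
fr=[]
for i in range(6): q=snap('side'); fr.append(q['frame'].astype(np.float32))
s=st(); F=np.mean(fr,0); F0=cv2.imread('pics/side1.png')[...,::-1].astype(np.float32)
P=(.5578,-.1513,np.radians(-32.9))
def prof(im,X0,d,chan,n=25,h=.014):
    # sample along world direction d through X0
    t=np.linspace(-h,h,n*2+1); u=proj(q,X0+t[:,None]*d).astype(np.float32)
    v=cv2.remap(im,u[None,:,0],u[None,:,1],cv2.INTER_LINEAR)[0]; return t,v
c,sn=np.cos(P[2]),np.sin(P[2]); ex=np.array([c,sn,0]); ey=np.array([-sn,c,0]); C=np.array([P[0],P[1],0])
def edge(t,a):
    g=np.gradient(cv2.GaussianBlur(a.reshape(1,-1).astype(np.float32),(0,0),3)[0]); i=np.abs(g).argmax(); return round(1000*t[i],1),round(float(g[i]),1)
for nm,im,z in(('block',F0,.085),('plate',F,.091)):
    for y in(-.015,-.005,.005,.015):
        for sx in(-1,1):
            t,v=prof(im,C+ex*(.04*sx)+ey*y+[0,0,z],ex*sx,0); print(nm,'end',sx,y,edge(t,v[:,0]),end='; ')
    print()
    for x in(-.03,-.02,.02,.03):
        for sy in(-1,1):
            t,v=prof(im,C+ey*(.025*sy)+ex*x+[0,0,z],ey*sy,0); print(nm,'side',sy,x,edge(t,v[:,0]),end='; ')
    print()
E
```

```text
t 7.3 pos [ 0.5584 -0.1537  0.0992] jaw 57.06 tilt z [ 0.0204 -0.0023 -0.9998] F [-0.2  0.8 -0.8] w 0.15 q [-0.31  0.48  0.6   1.98 -0.39  0.77  1.51]
block end -1 -0.015 (np.float64(7.3), 11.0); block end 1 -0.015 (np.float64(6.7), 11.3); block end -1 -0.005 (np.float64(0.0), -12.6); block end 1 -0.005 (np.float64(7.3), 11.9); block end -1 0.005 (np.float64(0.6), -13.3); block end 1 0.005 (np.float64(0.6), -10.6); block end -1 0.015 (np.float64(0.6), -12.2); block end 1 0.015 (np.float64(0.6), -9.9); 
block side -1 -0.03 (np.float64(2.2), -6.1); block side 1 -0.03 (np.float64(-1.1), -8.1); block side -1 -0.02 (np.float64(1.7), -6.4); block side 1 -0.02 (np.float64(-0.6), -8.5); block side -1 0.02 (np.float64(1.1), -5.6); block side 1 0.02 (np.float64(-0.6), -7.8); block side -1 0.03 (np.float64(2.2), -5.7); block side 1 0.03 (np.float64(-0.6), -6.8); 
plate end -1 -0.015 (np.float64(0.0), -14.2); plate end 1 -0.015 (np.float64(0.6), -13.0); plate end -1 -0.005 (np.float64(0.0), -15.0); plate end 1 -0.005 (np.float64(0.6), -13.2); plate end -1 0.005 (np.float64(0.6), -15.1); plate end 1 0.005 (np.float64(1.1), -14.3); plate end -1 0.015 (np.float64(0.6), -13.8); plate end 1 0.015 (np.float64(1.1), -14.1); 
plate side -1 -0.03 (np.float64(2.2), -5.9); plate side 1 -0.03 (np.float64(0.0), -10.0); plate side -1 -0.02 (np.float64(1.7), -6.1); plate side 1 -0.02 (np.float64(0.6), -10.4); plate side -1 0.02 (np.float64(1.1), -5.7); plate side 1 0.02 (np.float64(0.6), -10.0); plate side -1 0.03 (np.float64(1.7), -4.5); plate side 1 0.03 (np.float64(0.6), -9.5);
```

>>> drive_tool(
  plan=[
    {"offset": [0,0,-0.0005],"yaw": 0,"fingers": 255},
    {"offset": [0,0,0],"yaw": 0,"fingers": 255},
  ],
)

```text
time: 7.5
position: [0.5585, -0.1537, 0.0988]
ee_rot: [0.885, 2.993, 0.006]
wrist_force: [-1.5, 0.9, 1.8]
width: 0.149
```

```bash
cat > e.py <<'E'
from h import *
def run(dz=0,n=5):
    fr=[];W=[]
    for i in range(n): q=snap('side'); fr.append(q['frame'].astype(np.float32)); W.append(read_state()['wrist_force'][2])
    s=st(); print('Fz mean',np.mean(W).round(2)); F=np.mean(fr,0); F0=cv2.imread('pics/side1.png')[...,::-1].astype(np.float32)
    P=(.5578,-.1513,np.radians(-32.9)); c,sn=np.cos(P[2]),np.sin(P[2]); ex=np.array([c,sn,0]); ey=np.array([-sn,c,0]); C=np.array([P[0],P[1],0])
    def edge(im,X0,d):
        t=np.linspace(-.005,.005,101); u=proj(q,X0+t[:,None]*d).astype(np.float32)
        v=cv2.remap(im,u[None,:,0],u[None,:,1],cv2.INTER_CUBIC)[0][:,0]
        g=np.minimum(np.gradient(cv2.GaussianBlur(v.reshape(1,-1),(0,0),6)[0]),0)**2; return 1000*(g*t).sum()/g.sum()
    for nm,im,z in(('block',F0,.085),('plate',F,.091-dz)):
        e={k:np.mean([edge(im,C+ex*.04*k+ey*y+[0,0,z],ex*k) for y in np.linspace(-.005,.018,8)]) for k in(-1,1)}
        xs=np.r_[np.linspace(-.035,-.018,6),np.linspace(.018,.035,6)]
        r=np.array([edge(im,C+ey*.025+ex*x+[0,0,z],ey) for x in xs]); l=np.polyfit(xs*1000,r,1)
        print(nm,'ends',round(e[-1],2),round(e[1],2),'along',round((e[1]-e[-1])/2,2),'rear',round(l[1],2),'yaw deg',round(np.degrees(l[0]),2))
    return F
E
python3 -c "
from e import *
run()"
```

```text
t 7.75 pos [ 0.5585 -0.1537  0.0988] jaw 57.06 tilt z [ 0.0205 -0.0022 -0.9998] F [-0.3 -0.3  1.7] w 0.15 q [-0.31  0.48  0.6   1.98 -0.39  0.77  1.51]
Fz mean 2.21
block ends 0.42 0.44 along 0.01 rear -0.56 yaw deg 0.25
plate ends 0.46 1.11 along 0.33 rear 0.12 yaw deg 0.11
```

>>> drive_tool(
  plan=[
    {"offset": [-0.0004,-0.0002,0.0008],"yaw": 0,"fingers": 255},
    {"offset": [0,0,-0.0006],"yaw": 0,"fingers": 255},
    {"offset": [0,0,-0.001],"yaw": 0,"fingers": 255},
    {"offset": [0,0,-0.001],"yaw": 0,"fingers": 255},
  ],
)

```text
time: 8.15
position: [0.5581, -0.1539, 0.0971]
ee_rot: [0.885, 2.993, 0.006]
wrist_force: [-0.4, 1.3, 4.9]
width: 0.146
```

```bash
python3 -c "
from e import *
run(max(0,.0988-read_state()['position'][2]))"
```

```text
t 8.4 pos [ 0.5581 -0.1539  0.0971] jaw 57.06 tilt z [ 0.0207 -0.0022 -0.9998] F [-1.   1.1  3.9] w 0.149 q [-0.31  0.48  0.6   1.98 -0.39  0.77  1.51]
Fz mean 4.37
block ends 0.42 0.44 along 0.01 rear -0.56 yaw deg 0.25
plate ends 0.58 1.24 along 0.33 rear -0.3 yaw deg -0.24
```

>>> drive_tool(
  plan=[
    {"offset": [0,0,-0.001],"yaw": 0,"fingers": 255},
    {"offset": [0,0,-0.001],"yaw": 0,"fingers": 255},
    {"offset": [0,0,-0.001],"yaw": 0,"fingers": 255},
    {"offset": [0,0,-0.001],"yaw": 0,"fingers": 255},
    {"offset": [0,0,0],"yaw": 0,"fingers": 255},
  ],
)

```text
time: 8.9
position: [0.5581, -0.1539, 0.0933]
ee_rot: [0.885, 2.993, 0.006]
wrist_force: [-2.8, 0.7, 7.3]
width: 0.149
```

```bash
python3 -c "
from e import *
run(max(0,.0988-read_state()['position'][2]))"
```

```text
t 9.15 pos [ 0.5582 -0.1539  0.0934] jaw 57.06 tilt z [ 0.021  -0.0019 -0.9998] F [-2.7  1.   7.4] w 0.154 q [-0.3   0.49  0.6   1.98 -0.4   0.76  1.52]
Fz mean 7.61
block ends 0.42 0.44 along 0.01 rear -0.56 yaw deg 0.25
plate ends 0.49 0.78 along 0.14 rear -0.2 yaw deg 0.01
```

>>> drive_tool(
  plan=[
    {"offset": [0,0,-0.001],"yaw": 0,"fingers": 255},
    {"offset": [0,0,-0.001],"yaw": 0,"fingers": 255},
    {"offset": [0,0,-0.0006],"yaw": 0,"fingers": 255},
    {"offset": [0,0,0],"yaw": 0,"fingers": 255},
  ],
)

```text
time: 9.55
position: [0.5582, -0.1539, 0.0914]
ee_rot: [0.885, 2.993, 0.008]
wrist_force: [-4.2, 1.7, 10.4]
width: 0.154
```

```bash
python3 -c "
from e import *
F=run(max(0,.0988-read_state()['position'][2]),10)
v=F[175:250,308:392].clip(0,255).astype(np.uint8)
cv2.imwrite('pics/c5.png',cv2.cvtColor(cv2.resize(v,None,fx=8,fy=8,interpolation=cv2.INTER_CUBIC),cv2.COLOR_RGB2BGR))"
```

```text
t 10.05 pos [ 0.5582 -0.1539  0.0914] jaw 57.06 tilt z [ 0.0213 -0.0012 -0.9998] F [-3.5  1.8  9.4] w 0.15 q [-0.3   0.49  0.59  1.98 -0.4   0.76  1.52]
Fz mean 9.51
block ends 0.42 0.44 along 0.01 rear -0.56 yaw deg 0.25
plate ends 0.52 0.86 along 0.17 rear -0.17 yaw deg -0.59
```

View pics/c5.png

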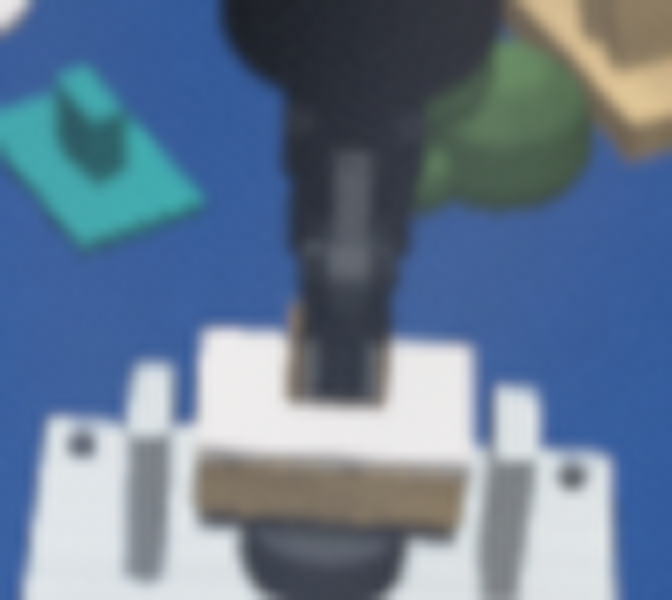

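>>> drive_tool(
  plan=[
    {"offset": [0,0,-0.0006],"yaw": 0,"fingers": 255},
    {"offset": [0,0,0],"yaw": 0,"fingers": 255},
  ],
)

```text
time: 10.25
position: [0.5582, -0.1539, 0.0912]
ee_rot: [0.885, 2.993, 0.008]
wrist_force: [-2.7, 2.0, 10.1]
width: 0.149
```

```bash
python3 -c "
from e import *
run(max(0,.0988-read_state()['position'][2]),10)"
```

```text
t 10.75 pos [ 0.5582 -0.1539  0.0912] jaw 57.06 tilt z [ 2.150e-02 -8.000e-04 -9.998e-01] F [-3.2  1.3 10.1] w 0.151 q [-0.3   0.49  0.59  1.98 -0.4   0.76  1.52]
Fz mean 10.01
block ends 0.42 0.44 along 0.01 rear -0.56 yaw deg 0.25
plate ends 0.53 0.83 along 0.15 rear -0.19 yaw deg -0.58
```

>>> drive_tool(
  plan=[
    {"offset": [0,0,-0.0006],"yaw": 0,"fingers": 255},
  ],
)

```text
time: 10.85
position: [0.5582, -0.1539, 0.0908]
ee_rot: [0.885, 2.993, 0.009]
wrist_force: [-3.2, 0.7, 9.8]
width: 0.149
```

```bash
python3 -c "
from e import *
run(max(0,.0988-read_state()['position'][2]),10)
run(max(0,.0988-read_state()['position'][2]),20)"
```

```text
t 11.35 pos [ 0.5582 -0.1539  0.0908] jaw 57.06 tilt z [ 2.150e-02 -6.000e-04 -9.998e-01] F [-4.2  1.9  9.7] w 0.149 q [-0.3   0.49  0.59  1.99 -0.4   0.76  1.52]
Fz mean 10.07
block ends 0.42 0.44 along 0.01 rear -0.56 yaw deg 0.25
plate ends 0.53 0.84 along 0.16 rear -0.29 yaw deg -0.38
t 12.35 pos [ 0.5582 -0.1539  0.0908] jaw 57.06 tilt z [ 2.160e-02 -6.000e-04 -9.998e-01] F [-4.4  2.1 10.2] w 0.15 q [-0.3   0.49  0.59  1.99 -0.4   0.76  1.52]
Fz mean 10.37
block ends 0.42 0.44 along 0.01 rear -0.56 yaw deg 0.25
plate ends 0.52 0.83 along 0.15 rear -0.26 yaw deg -0.34
```

```bash
python3 -c "
from e import *
Z=[]
for i in range(55):
    read_camera('side'); s=read_state(); Z.append([s['position'][2],s['wrist_force'][2]])
Z=np.array(Z); print(Z.min(0),Z.max(0),Z.mean(0)); s=st()
p=snap('top')
for l,z in(('square_plate',.01),('disc_plate',.01),('toy_ring',.01),('frog',.03),('hammer',.02)):
    d=find_in(p,l)[:1]; print(l,[ray(p,np.array(x['position'])*[640,400],z).round(3) for x in d])
print(sign_off())"
```

```text
[0.0907963  8.87198837] [ 0.09085919 11.1206519 ] [ 0.0908292  10.29383455]
t 15.1 pos [ 0.5582 -0.1539  0.0908] jaw 57.06 tilt z [ 2.150e-02 -6.000e-04 -9.998e-01] F [-3.1  1.6 10.6] w 0.152 q [-0.3   0.49  0.59  1.99 -0.4   0.76  1.52]
square_plate [array([0.464, 0.259, 0.01 ])]
disc_plate [array([ 0.728, -0.002,  0.01 ])]
toy_ring [array([0.628, 0.379, 0.01 ])]
frog [array([0.726, 0.   , 0.03 ])]
hammer [array([ 0.431, -0.44 ,  0.02 ])]
the job is handed in; nothing more can be done
None
```

The white oblong plate is on the plywood block and pressed down 8.0 mm, level with the gauge posts. It was held there for over 4 s (10.85 to 15.1 s) and handed in with the hand still gripping and pressing.

- **Press depth:** the tool height was steady at 0.0908 m, 8.0 mm below first contact, with a mean push of 10.3 N. That matches the spring's 10 N at 8 mm, and the bed stayed well short of its bottom stop. I judged the level from tool travel and force, not by sighting block against posts.
- **Flushness:** in the side camera the plate edges agree with the block's to about 0.2–0.3 mm along and across, with 0.3–0.8° of yaw scatter. The arm hid the block from the top camera, so this rests on the side view only.
- **Disagreements:** the tool ended tilted by about 1.2° and put a side load of about 3–4 N on the stand. The two cameras differed by up to about 3 mm in absolute position, so I aligned plate and block relative to each other in the side view.
- **Bystanders:** I did not touch any of them. The last network check for the round plate returned the frog's position, so that plate was not confirmed at the end. I have no earlier fix for the ring, frog or hammer to compare with.

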